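# Hold the spring-return vent valve at its third click with the T-key

## Robot

A 7-joint arm with a two-finger parallel gripper is mounted at the origin on a cart in front of the work surface, level with it; the furniture and walls round the work are solid. World frame = base frame: x ahead of the robot, y to its left, z up, the work surface at z = 0. Lengths are in mm, angles in rad, forces in N, time in s.
With the tool pointing down it reaches from about 425 to 825 mm from the base axis. Payload 3.6 kg.
Tool frame: the origin (TCP) lies at the very end of the fingers, on their centre line; the grasp point (between the pads) lies 19 mm behind it (arm.grasp_offset is the z of the grasp point in the tool frame, in mm); z points along the fingers, y is the direction in which the jaws open and shut (so a half turn about z gives the same grasp; the last joint's range is limited). The gripper opens to 85 mm and grips with 20 to 120 N. Pads are 22 mm wide; open, the fingers measure 114 mm over their backs; the gripper's body (76 mm by 85 mm) begins 54 mm behind the grasp point. The pads swing forward as they close: fully open they stand 13 mm farther back than shut.
Start: joints at [-1.202, 0.615, -0.013, 1.423, 0.008, 1.103, -0.04], TCP at [250.569, 599.73, 209.197] pointing down, gripper open.
Joint ranges: [-3.12, 3.12], [-0.3, 2.06], [-1.34, 1.32], [0.26, 2.42], [-1.36, 4.5], [0.01, 1.98], [-2.84, 2.84]. Speed limits (rad/s): [2.79, 2.79, 3.14, 3.14, 3.14, 3.14, 3.14].

## Interface

Orientations are given as a unit quaternion [x, y, z, w].
In Python, from plant import arm gives the robot as it stands.
- The arm moves only by the tool send_rows, never from a script. Its argument "rows" is a list of rows, each an object with "offset": the shift along the world's x, y, z in mm, a list of three; "twist": the turn, a rotation vector about the world's x, y, z in degrees, a list of three; "grip": the closure, from -1 (fully open) to 1 (shut). A call has 1 to 12 rows; each row is the pose to reach, as a shift and turn from the pose measured when the call began; what a row does not reach only later rows make up. A row lasts 1/10 s, in which the tool goes at most 50 mm and 8.59 degrees, less where a joint would pass 70% of its speed; a pose out of reach is approached as far as the arm can. A call with a gripper value outside its range is refused whole. The fingers move at their own pace and stop on an object; the grip force is fixed at half the most. Time passes only in rows, so rows that repeat a pose let the fingers close. It gives the time, the measured TCP pose, the force and the opening at its end, in the units of the state.
- arm.get_state(): the state, without advancing time (a new reading comes with each control period).
- arm.get_image(name): name is "side" or "top"; returns the picture (400x640x3 uint8, red, green, blue); there is no depth.
- arm.get_calibration(name): a dict with "fov_y" (degrees; the focal length in pixels is half the picture's height over the tangent of half this angle, whatever the lens; pixels are square), "cx", "cy" (the principal point, pixels), "world_from_camera" (4x4, takes a point from camera to world coordinates). Camera axes: x right, y up, looking along -z (the intrinsics and any distortion apply to the point x, -y, -z); pixel columns grow to the right and rows downward; lengths in mm; the calibration is good to about 2 mm. A picture is of the moment at which its call begins. get_calibration takes no time and is no camera call.
- arm.sign_off(): hands the job in, once; it reports no verdict.
The state is a dict: "time_s": time; "joint_positions": joint angles; "joint_velocities": joint speeds; "effort": joint torques, N m; "tcp_pos": TCP position; "tool_rot": TCP orientation; "contact_force": force on the tool from outside, world axes, zero at the start; "wrist_torque": the same for the moment, N m; "opening": finger opening in mm.
Only numpy, scipy, OpenCV 4.12 (cv2) and the standard library are available. Lean on these libraries where they do the work, as an engineer would, in place of code of your own. Each camera call takes 0.05 s, during which the arm holds its last target. There are 200 camera calls.

## Task

Take the T-handled key out of its wooden stand, put its blade all the way down into the slot of the vent valve's dial, and with the key turn the dial clockwise past the first two clicks to the third, the mark with three studs, without going on beyond it. The dial springs back when let go, so finish still gripping the key in the slot and holding the dial at the third mark. Do not turn the dial with the fingers, and leave the little cup, the tape roll and the sanding block where they are.

Things in the scene. Friction and masses are not known exactly. Their poses are not given: they have to be found in the camera images.
- valve: Fixed vent valve: bare aluminium block 110 x 92 x 46 mm high, screwed down, with a low black round collar (84 mm across, top 66 mm above the table) on its middle; small gauge on its front (-x) face, two brass hose barbs 26 mm long on its back (+x) face. Origin: centre of the underside; z up. It may stand left or right, turned up to 0.4 rad.
- recess (a point): Centre of the floor of the slot in the dial, 52 mm above the table. The dial is a steel disc 58 mm across inside the collar, with a square steel boss in its middle (40 x 40 mm, top 64 mm above the table) that has the slot: 26.5 mm long, 8.5 mm wide, 12 mm deep, bevelled 2 mm at the mouth. The point turns with the dial: its x runs along the slot and points to the small white pointer on the disc, z up. The dial turns only about its vertical axis through this point.
- dial (a joint): Angle of the dial in rad, 0 at rest, growing clockwise seen from above. Clicks (soft detents) at 0.35, 0.70 and 1.05; on the collar a steel bar marks rest, then one, two and three studs in a row the three clicks. Third click counts from 0.93 to 1.17; never let it pass 1.25; hard stop at 1.30. A spring always drives it back to 0: about 0.09 N m at rest, 0.25 N m at the third click, with a ripple of 0.06 N m from the detents. It stays at none of them by itself.
- key: Loose T-key, 0.09 kg, 86 mm long, standing upright in the stand. Origin: centre of the blade's lower end; z up along the shank, x along the blade's width and the handle. Steel blade 24 mm (x) by 6 mm (y), 18 mm long; above it a round shank 12 to 18 mm across; on top a black plastic handle bar 70 mm (x) by 16 mm (y) by 26 mm high, its middle 73 mm above the origin. The two ways round are alike. In the slot the blade has about 0.1 rad of play each way before it drives the dial.
- key_grip (a point): Middle of the key's handle bar, on the shank's axis, axes as the key's. Pinch the bar here across its 16 mm from above.
- stand: Fixed wooden stand, foot 84 x 84 x 6 mm, block 60 x 60 x 30 mm high, with a slot in its top that holds the key's blade 16 mm deep (floor 14 mm above the table) with 0.75 mm to spare at each side: lift the key straight up by at least 30 mm. Origin: centre of the underside; x along the slot.
- dose_cup: Bystander: small clear plastic cup, 51 mm across, 35 mm high, loose, upright. Origin: centre of the underside.
- tape: Bystander: cream masking tape roll lying flat, 104 mm across, 25 mm high, loose. Origin: centre of the underside.
- sander_block: Bystander: sanding block 62 x 115 x 31 mm, loose, between robot and work. Origin: centre of the underside.
Things that resemble listed ones, but are neither listed nor needed, are in the scene too. What is meant by the key is not blue or turquoise, and is the smaller of those in its own colour.

How it is judged (in metres and radians):
On the way, in this order (a step that is already met when the one before it is completed fails the run):
1. the key is lifted clear of its stand by the fingers (z of key in the frame of stand above 0.036 m and contact force between the fingers and key above 1 N), for 0.1 s.
2. the blade is all the way down in the dial's slot, dial still before its first click (horizontal distance between key and recess below 0.004 m and z of key in the frame of recess between -0.003 and 0.004 m and angle between key's own z axis and vertical below 0.12 rad and value of joint dial below 0.3 rad), for 0.1 s.
At the end, for the whole second after the job is handed in: The key is upright (within 0.12 rad) with its blade in the slot, its lower end within 4 mm of the slot's floor centre, the fingers grip the key (more than 2 N), the key bears on the dial (more than 1 N), and the dial stands still at the third click, between 0.93 and 1.17 rad (horizontal distance between key and recess below 0.004 m and z of key in the frame of recess between -0.003 and 0.004 m and angle between key's own z axis and vertical below 0.12 rad and value of joint dial between 0.93 and 1.17 rad and velocity of joint dial between -0.1 and 0.1 rad/s and contact force between the fingers and key above 2 N and contact force between key and dial above 1 N); the arm keeps its last pose, push and grip.
It fails at once if the dial is turned on beyond the third mark towards its stop (over 1.25 rad) (value of joint dial above 1.25 rad).
It fails at once if the dial is pushed with the fingers (contact force between the fingers and dial above 2 N).
It fails at once if a bystander (cup, tape roll or sanding block) is moved by more than 30 mm (distance of any of dose_cup, tape, sander_block from where it was at the start of the episode above 0.03 m).
It fails at once if the cup is tipped over (angle between dose_cup's own z axis and vertical above 0.6 rad).
It also fails if it takes over 38 s, if anything falls off the work surface, if the arm or the gripper's body presses on something with over 40 N, if the wrist force passes 120 N, or if a joint passes its speed limit or range.

## Working session

There is one attempt and no reset: what is moved stays moved. The work goes in short steps, Python scripts to look and compute and a tool call to move; the robot and the scene stay as the last step left them, time stands still between calls to the robot, and variables do not carry over. Pictures are saved under pics/ and viewed, about 8 in all and at most 12, crops included, and the job is handed in when it is done.

Besides the shell and the picture viewer there is one more tool, called after "Request:" as name(argument=value, ...) on one line, values as JSON. send_rows: Moves the arm, as the interface text tells. Its arguments: {"type":"object","properties":{"rows":{"type":"array"}},"required":["rows"]}

```bash
mkdir -p pics; cat > h.py <<'E'
import numpy as np, cv2
from plant import arm
def cal(n):
    c=arm.get_calibration(n); f=200/np.tan(np.radians(c['fov_y'])/2)
    return c,f,np.array(c['world_from_camera'])
def px2w(n,u,v,z):
    c,f,T=cal(n); d=T[:3,:3]@np.array([(u-c['cx'])/f,-(v-c['cy'])/f,-1]); o=T[:3,3]
    return o+d*(z-o[2])/d[2]
def w2px(n,p):
    c,f,T=cal(n); q=T[:3,:3].T@(np.array(p)-T[:3,3]); return c['cx']+f*q[0]/-q[2], c['cy']-f*q[1]/-q[2]
def snap(n,name,crop=None,s=1):
    im=cv2.cvtColor(np.array(arm.get_image(n)),cv2.COLOR_RGB2BGR); cv2.imwrite(f'pics/{name}_raw.png',im)
    if crop: x0,y0,x1,y1=crop; im=im[y0:y1,x0:x1]
    cv2.imwrite(f'pics/{name}.png',cv2.resize(im,None,fx=s,fy=s,interpolation=cv2.INTER_CUBIC))
E
python3 - <<'E'
from h import *
for n in('top','side'): snap(n,n+'0'); print(arm.get_calibration(n))
s=arm.get_state();print(s)
E
```

```text
{'fov_y': 43.984349404549775, 'cx': 321.3279493735993, 'cy': 206.77997564695147, 'world_from_camera': array([[-5.27602948e-03,  9.98029735e-01, -6.25204823e-02,
         4.21532545e+02],
       [-9.99556548e-01, -7.09575360e-03, -2.89198550e-02,
        -1.77029447e+01],
       [-2.93065051e-02,  6.23401755e-02,  9.97624594e-01,
         1.29652624e+03],
       [ 0.00000000e+00,  0.00000000e+00,  0.00000000e+00,
         1.00000000e+00]])}
{'fov_y': 46.04193972315997, 'cx': 316.98809197179474, 'cy': 195.02037209097347, 'world_from_camera': array([[ 9.41073668e-01,  1.51123674e-01, -3.02559064e-01,
         2.32716410e+02],
       [-3.37885731e-01,  3.81462712e-01, -8.60418173e-01,
        -8.06782389e+02],
       [-1.46145540e-02,  9.11947276e-01,  4.10047047e-01,
         4.83276392e+02],
       [ 0.00000000e+00,  0.00000000e+00,  0.00000000e+00,
         1.00000000e+00]])}
{'time_s': 0.1, 'joint_positions': array([-1.20150128,  0.61582512, -0.01260808,  1.42476496,  0.00806023,
        1.10337992, -0.04041097]), 'joint_velocities': array([ 0.00020028, -0.0018981 ,  0.00201117, -0.00467816, -0.00245083,
       -0.00053995, -0.0001372 ]), 'effort': array([ 9.89652181e-04, -4.70385468e+01,  2.60117389e-01, -1.71571112e+01,
        1.00907322e-02,  5.83740533e-03, -7.52820654e-06]), 'tcp_pos': array([250.29880885, 599.0689892 , 208.1436306 ]), 'tool_rot': array([ 1.96593562e-01,  9.80484378e-01, -1.14131818e-03, -2.29595204e-04]), 'contact_force': array([-0.22123506, -0.56043346,  0.27081844]), 'wrist_torque': array([-0.05580375, -0.01232706,  0.01492163]), 'opening': 85.47410916071553}
```

View pics/top0.png

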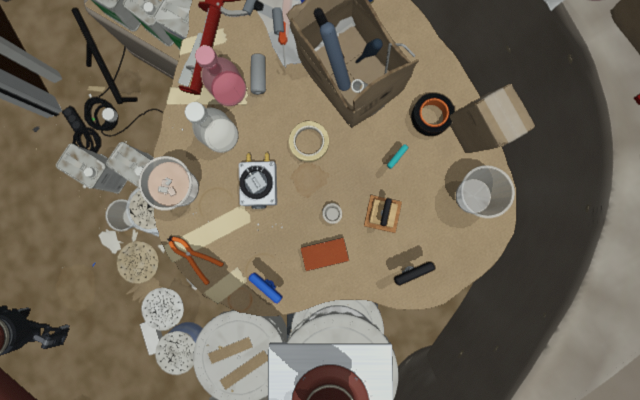

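View pics/side0.png

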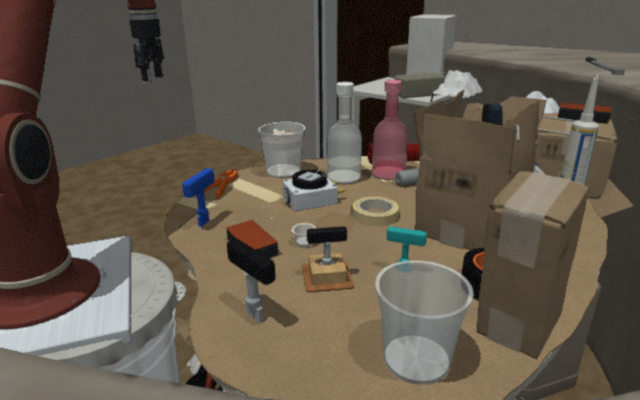

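The top view shows the valve at about (257,183), and the key in its stand at about (384,212), black and smaller than the loose black one at (414,272). The side view agrees, with the handle at (327,235). I'll zoom in on both.

```bash
python3 - <<'E'
from h import *
im=cv2.imread('pics/top0_raw.png')
a=im[145:215,225:289]; b=im[185:240,355:412]
z=lambda a,k:cv2.resize(a,(390,390*a.shape[0]//a.shape[1]),interpolation=cv2.INTER_CUBIC)
A=z(a,6);B=z(b,6);h=max(A.shape[0],B.shape[0])
o=np.zeros((h,800,3),np.uint8);o[:A.shape[0],:390]=A;o[:B.shape[0],410:]=B
cv2.imwrite('pics/zoom0.png',o)
print('tcp px',w2px('top',[250,599,208]),w2px('side',[250,599,208]))
print('stand top',px2w('top',382,213,30),'handle',px2w('top',386,212,100),'valve',px2w('top',257,183,55),px2w('side',327,235,87))
E
```

```text
tcp px (np.float64(56.914501537134925), np.float64(317.0668628661585)) (np.float64(155.783391256754), np.float64(92.97804535726218))
stand top [ 483.8964371  -135.82884701   30.        ] handle [ 482.79858287 -138.9450199   100.        ] valve [560.7823439  180.80273289  55.        ] [ 484.33273034 -139.98368798   87.        ]
```

View pics/zoom0.png

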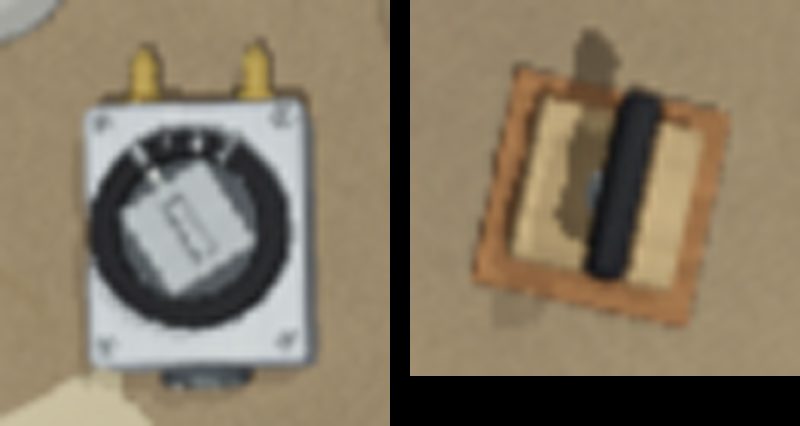

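Zoom readings:
- **Handle:** centre at top-view pixel (386.3,211.8), yaw about -11°.
- **Slot:** centre at about (256.0,182.4), with the pointer towards the upper left, so the slot yaw is about +32°.
- **Valve:** yaw about 1°.

```bash
python3 - <<'E'
from h import *
print('handle',px2w('top',386.3,211.8,100)); print('ends',px2w('top',388.8,198.5,100),px2w('top',383.8,225.2,100))
print('boss',px2w('top',256,182.4,64))
for p in ([483,-139,87],[562,182,64]): print(w2px('side',p),w2px('top',p))
E
```

```text
handle [ 483.27649472 -139.67235571  100.        ]
ends [ 515.39239756 -146.1206316   100.        ] [ 451.01763551 -133.24053561  100.        ]
boss [561.30935064 181.89100004  64.        ]
(np.float64(326.0757479978624), np.float64(234.8775342475938)) (np.float64(385.482932406826), np.float64(212.1937330318256))
(np.float64(309.4022005545395), np.float64(176.32041604157195)) (np.float64(255.9576163397076), np.float64(182.12685783243498))
```

Request:
send_rows(rows=[{"offset":[30,-30,40],"twist":[0,0,4],"grip":-1},{"offset":[60,-70,80],"twist":[0,0,8],"grip":-1},{"offset":[100,-110,100],"twist":[0,0,11.5],"grip":-1},{"offset":[140,-150,100],"twist":[0,0,11.5],"grip":-1},{"offset":[170,-190,100],"twist":[0,0,11.5],"grip":-1},{"offset":[200,-230,100],"twist":[0,0,11.5],"grip":-1},{"offset":[225,-275,100],"twist":[0,0,11.5],"grip":-1},{"offset":[250,-320,100],"twist":[0,0,11.5],"grip":-1},{"offset":[265,-365,100],"twist":[0,0,11.5],"grip":-1},{"offset":[270,-415,90],"twist":[0,0,11.5],"grip":-1},{"offset":[270,-465,80],"twist":[0,0,11.5],"grip":-1},{"offset":[265,-510,70],"twist":[0,0,11.5],"grip":-1}])

```text
time_s: 1.3
tcp_pos: [516.4, 116.8, 283.5]
tool_rot: [0.098, 0.995, -0.001, 0.0]
contact_force: [-0.3, -0.3, 0.1]
opening: 85.2
```

Request:
send_rows(rows=[{"offset":[-5,-45,-10],"twist":[0,0,0],"grip":-1},{"offset":[-10,-90,-25],"twist":[0,0,0],"grip":-1},{"offset":[-18,-135,-45],"twist":[0,0,0],"grip":-1},{"offset":[-25,-180,-65],"twist":[0,0,0],"grip":-1},{"offset":[-30,-220,-85],"twist":[0,0,0],"grip":-1},{"offset":[-33.2,-256.3,-110],"twist":[0,0,0],"grip":-1},{"offset":[-33.2,-256.3,-140],"twist":[0,0,0],"grip":-1},{"offset":[-33.2,-256.3,-155],"twist":[0,0,0],"grip":-1},{"offset":[-33.2,-256.3,-155],"twist":[0,0,0],"grip":-1},{"offset":[-33.2,-256.3,-155],"twist":[0,0,0],"grip":-1},{"offset":[-33.2,-256.3,-155],"twist":[0,0,0],"grip":-1}])

```text
time_s: 2.4
tcp_pos: [484.1, -139.4, 129.5]
tool_rot: [0.097, 0.995, -0.001, 0.001]
contact_force: [-0.9, 0.5, 0.2]
opening: 85.3
```

```bash
python3 - <<'E'
from h import *
snap('side','side1'); snap('top','top1')
s=arm.get_state(); print(s['tcp_pos'],s['tool_rot'],s['joint_positions'],w2px('side',s['tcp_pos']),w2px('top',s['tcp_pos']))
a=cv2.imread('pics/side1_raw.png')[140:300,240:400];b=cv2.imread('pics/top1_raw.png')[150:270,325:445]
r=lambda x:cv2.resize(x,(400,400),interpolation=cv2.INTER_CUBIC) if x.size else x
cv2.imwrite('pics/z1.png',np.hstack([r(a),r(b)]))
E
```

```text
[ 484.10479081 -139.37797815  129.60544786] [ 0.09744877  0.99523866 -0.00147347  0.00125891] [ 0.17372764  0.49378954  0.0891882   1.94277252 -0.06131532  0.70467482
  1.67451243] (np.float64(326.59765481730955), np.float64(212.74457141216175)) (np.float64(387.44851922109905), np.float64(210.79158381048882))
```

View pics/z1.png

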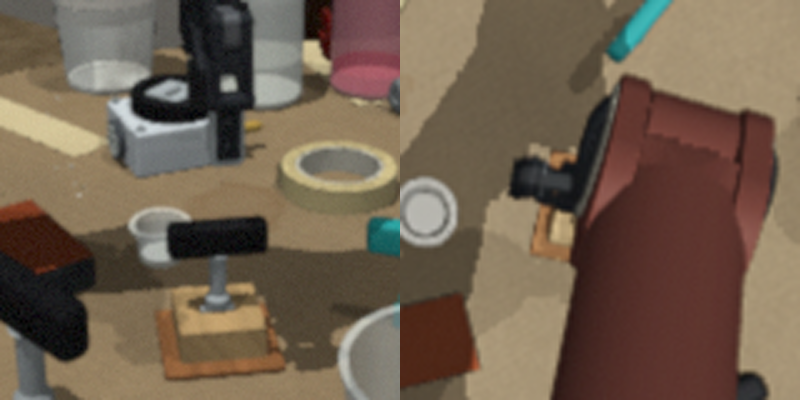

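The side view shows the fingers straddling the bar: handle at crop (217,237) → px (327,235), finger above it at (332,203). I'm descending to grasp.

Request:
send_rows(rows=[{"offset":[-0.8,-0.1,-30],"twist":[0,0,0],"grip":-1},{"offset":[-0.8,-0.1,-55],"twist":[0,0,0],"grip":-1},{"offset":[-0.8,-0.1,-61.5],"twist":[0,0,0],"grip":-1},{"offset":[-0.8,-0.1,-61.5],"twist":[0,0,0],"grip":-1},{"offset":[-0.8,-0.1,-61.5],"twist":[0,0,0],"grip":-0.2},{"offset":[-0.8,-0.1,-61.5],"twist":[0,0,0],"grip":0.2},{"offset":[-0.8,-0.1,-61.5],"twist":[0,0,0],"grip":0.4},{"offset":[-0.8,-0.1,-61.5],"twist":[0,0,0],"grip":0.5},{"offset":[-0.8,-0.1,-61.5],"twist":[0,0,0],"grip":0.5}])

```text
time_s: 3.4
tcp_pos: [483.5, -139.5, 68.5]
tool_rot: [0.097, 0.995, -0.002, 0.002]
contact_force: [0.2, 0.2, 0.9]
opening: 21.2
```

Request:
send_rows(rows=[{"offset":[0,0,0],"twist":[0,0,0],"grip":0.57},{"offset":[0,0,0],"twist":[0,0,0],"grip":0.62}])

```text
time_s: 3.6
tcp_pos: [483.5, -139.6, 68.5]
tool_rot: [0.098, 0.995, -0.002, 0.002]
contact_force: [0.1, 0.4, 1.4]
opening: 16.3
```

Request:
send_rows(rows=[{"offset":[0,0,0],"twist":[0,0,0],"grip":0.8},{"offset":[0,0,0],"twist":[0,0,0],"grip":1},{"offset":[0,0,0],"twist":[0,0,0],"grip":1},{"offset":[0,0,0],"twist":[0,0,0],"grip":1}])

```text
time_s: 4.0
tcp_pos: [483.7, -139.6, 68.8]
tool_rot: [0.098, 0.995, -0.002, 0.002]
contact_force: [-0.9, -0.0, 4.1]
opening: 14.1
```

Request:
send_rows(rows=[{"offset":[0,0,10],"twist":[0,0,0],"grip":1},{"offset":[0,0,22],"twist":[0,0,0],"grip":1},{"offset":[0,0,40],"twist":[0,0,0],"grip":1},{"offset":[0,0,65],"twist":[0,0,0],"grip":1},{"offset":[0,0,95],"twist":[0,0,0],"grip":1},{"offset":[0,0,110],"twist":[0,0,0],"grip":1},{"offset":[0,0,110],"twist":[0,0,0],"grip":1}])

```text
time_s: 4.7
tcp_pos: [485.3, -140.1, 181.7]
tool_rot: [0.098, 0.995, -0.002, 0.005]
contact_force: [0.6, -0.6, -2.0]
opening: 14.1
```

Request:
send_rows(rows=[{"offset":[8,35,0],"twist":[0,0,5],"grip":1},{"offset":[17,70,0],"twist":[0,0,10],"grip":1},{"offset":[25,105,0],"twist":[0,0,15],"grip":1},{"offset":[34,140,0],"twist":[0,0,20],"grip":1},{"offset":[42,175,0],"twist":[0,0,25],"grip":1},{"offset":[50,210,0],"twist":[0,0,30],"grip":1},{"offset":[59,245,0],"twist":[0,0,35],"grip":1},{"offset":[67,280,0],"twist":[0,0,39],"grip":1},{"offset":[73,308,-10],"twist":[0,0,42],"grip":1},{"offset":[76.2,322.1,-25],"twist":[0,0,43],"grip":1},{"offset":[76.2,322.1,-35],"twist":[0,0,43],"grip":1},{"offset":[76.2,322.1,-35],"twist":[0,0,43],"grip":1}])

```text
time_s: 5.9
tcp_pos: [559.4, 179.1, 143.7]
tool_rot: [-0.273, 0.962, -0.001, 0.002]
contact_force: [-0.5, -0.4, -1.0]
opening: 13.8
```

```bash
python3 - <<'E'
from h import *
snap('side','side2'); snap('top','top2')
s=arm.get_state(); t=s['tcp_pos'];print(t,s['tool_rot'])
print('pred key bottom',w2px('side',t-[0,0,54.8]),'handle mid',w2px('side',t+[0,0,18.2]),'boss top',w2px('side',[561.3,181.9,64]),w2px('side',[561.3,181.9,66]))
a=cv2.imread('pics/side2_raw.png')[120:220,260:360];b=cv2.imread('pics/top2_raw.png')[130:240,200:310]
r=lambda x,k:cv2.resize(x,(k,k),interpolation=cv2.INTER_CUBIC)
o=np.zeros((500,800,3),np.uint8);o[:,:500]=r(a,500);o[:300,500:]=r(b,300)
cv2.imwrite('pics/z2.png',o)
E
```

```text
[561.25343249 178.97268035 145.99726505] [-0.27217018  0.96223936 -0.00110956  0.00419189]
pred key bottom (np.float64(309.2737267936975), np.float64(166.08963616420942)) handle mid (np.float64(308.593942061513), np.float64(136.2297408788743)) boss top (np.float64(309.13801253128634), np.float64(176.37583263715396)) (np.float64(309.1199999473624), np.float64(175.59650473267328))
```

View pics/z2.png

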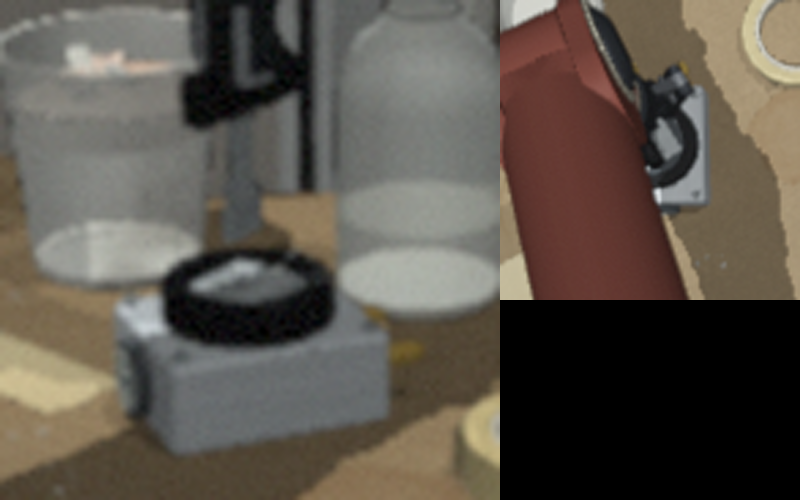

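The blade is over the dial, with its tip at about px (308,168) and the collar centre at about (309.7,176). I'll correct y, come lower and look closer.

Request:
send_rows(rows=[{"offset":[0.2,2.9,-10],"twist":[0,0,0],"grip":1},{"offset":[0.2,2.9,-20],"twist":[0,0,0],"grip":1},{"offset":[0.2,2.9,-20],"twist":[0,0,0],"grip":1},{"offset":[0.2,2.9,-20],"twist":[0,0,0],"grip":1}])

```text
time_s: 6.4
tcp_pos: [561.2, 181.5, 125.6]
tool_rot: [-0.272, 0.962, -0.001, 0.004]
contact_force: [0.4, 0.5, -0.8]
opening: 13.9
```

```bash
python3 - <<'E'
from h import *
ims=[np.array(arm.get_image('side')).astype(float) for _ in range(6)]
m=np.mean(ims,0).astype(np.uint8)[:,:,::-1]; cv2.imwrite('pics/side3_raw.png',m)
mt=np.mean([np.array(arm.get_image('top')).astype(float) for _ in range(4)],0).astype(np.uint8)[:,:,::-1]; cv2.imwrite('pics/top3_raw.png',mt)
s=arm.get_state(); t=s['tcp_pos'];print(t,s['tool_rot'],s['contact_force'])
R=np.array([[np.cos(.552),-np.sin(.552)],[np.sin(.552),np.cos(.552)]])
A=cv2.resize(m[130:205,272:347],(600,600),interpolation=cv2.INTER_CUBIC)
def dr(pts,col):
    for p in pts:
        u,v=w2px('side',p); cv2.circle(A,(int((u-272+.5)*8),int((v-130+.5)*8)),2,col,-1)
c=np.array([561.3,181.9])
dr([[*(c+42*np.array([np.cos(a),np.sin(a)])),66] for a in np.linspace(0,6.28,40)],(0,255,0))
dr([[*(c+R@np.array(q)),64] for q in ([20,20],[20,-20],[-20,20],[-20,-20],[13,4],[13,-4],[-13,4],[-13,-4])],(0,0,255))
dr([[*(t[:2]+R@np.array(q)),t[2]-54.8+h] for q in ([12,3],[12,-3],[-12,3],[-12,-3]) for h in(0,18)],(255,255,0))
cv2.imwrite('pics/z3.png',A)
E
```

```text
[561.50555255 181.91383444 126.1190047 ] [-0.27218204  0.96223554 -0.00110328  0.00429923] [-0.2581285   0.45993972 -0.44716598]
```

View pics/z3.png

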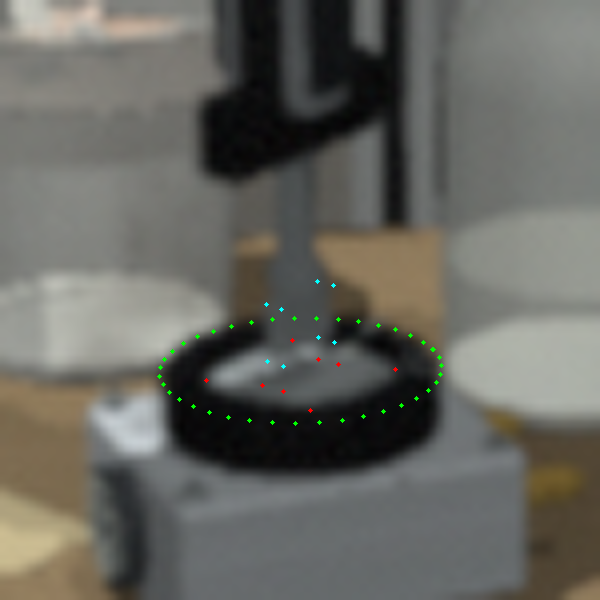

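The overlay shows the blade (x≈268–330) within about 1 mm of the collar centre (x≈302). I'll shift slightly and descend while watching the force.

Request:
send_rows(rows=[{"offset":[0.7,-0.2,-3],"twist":[0,0,0],"grip":1},{"offset":[0.7,-0.2,-6],"twist":[0,0,0],"grip":1},{"offset":[0.7,-0.2,-8],"twist":[0,0,0],"grip":1},{"offset":[0.7,-0.2,-10],"twist":[0,0,0],"grip":1},{"offset":[0.7,-0.2,-10],"twist":[0,0,0],"grip":1}])

```text
time_s: 7.4
tcp_pos: [561.9, 181.6, 115.7]
tool_rot: [-0.272, 0.962, -0.001, 0.004]
contact_force: [-0.1, 0.1, -1.2]
opening: 13.9
```

Request:
send_rows(rows=[{"offset":[0.1,0,-2],"twist":[0,0,0],"grip":1},{"offset":[0.1,0,-4],"twist":[0,0,0],"grip":1},{"offset":[0.1,0,-5],"twist":[0,0,0],"grip":1},{"offset":[0.1,0,-5],"twist":[0,0,0],"grip":1}])

```text
time_s: 7.8
tcp_pos: [561.9, 181.5, 110.4]
tool_rot: [-0.272, 0.962, -0.001, 0.004]
contact_force: [-0.6, -0.1, -1.3]
opening: 14.2
```

Request:
send_rows(rows=[{"offset":[0,0,-1.5],"twist":[0,0,0],"grip":1},{"offset":[0,0,-3],"twist":[0,0,0],"grip":1},{"offset":[0,0,-3.5],"twist":[0,0,0],"grip":1},{"offset":[0,0,-3.5],"twist":[0,0,0],"grip":1}])

```text
time_s: 8.2
tcp_pos: [561.9, 181.6, 106.9]
tool_rot: [-0.272, 0.962, -0.001, 0.004]
contact_force: [0.5, -0.1, -0.7]
opening: 14.0
```

Request:
send_rows(rows=[{"offset":[0,0,-0.7],"twist":[0,0,0],"grip":1},{"offset":[0,0,-1.5],"twist":[0,0,0],"grip":1},{"offset":[0,0,-1.5],"twist":[0,0,0],"grip":1}])

```text
time_s: 8.5
tcp_pos: [562.3, 181.8, 106.8]
tool_rot: [-0.272, 0.962, -0.001, 0.004]
contact_force: [-0.9, -0.6, 5.4]
opening: 14.1
```

Request:
send_rows(rows=[{"offset":[0,0,-1],"twist":[0,0,0],"grip":1},{"offset":[0,0,-1],"twist":[0,0,0],"grip":1},{"offset":[0,0,-1],"twist":[0,0,-2],"grip":1},{"offset":[0,0,-1],"twist":[0,0,-4],"grip":1},{"offset":[0,0,-1],"twist":[0,0,-4],"grip":1}])

```text
time_s: 9.0
tcp_pos: [562.7, 182.1, 106.8]
tool_rot: [-0.238, 0.971, -0.001, 0.005]
contact_force: [-0.6, -0.0, 5.4]
opening: 13.8
```

```bash
python3 - <<'E'
from h import *
s=arm.get_state();r=s['tool_rot'];print(s['tcp_pos'],s['contact_force'],s['wrist_torque'],np.degrees(2*np.arctan2(r[1],r[0]))-180)
E
```

```text
[562.7463657  182.08513399 106.7882212 ] [-5.97828861e-01 -1.53454786e-03  5.40493666e+00] [-0.12292364  0.43403454  0.04899263] 27.570708215825903
```

Request:
send_rows(rows=[{"offset":[-0.5,-0.2,-1],"twist":[0,0,-2],"grip":1},{"offset":[-0.5,-0.2,-1],"twist":[0,0,-4],"grip":1},{"offset":[-0.5,-0.2,-1],"twist":[0,0,-6],"grip":1},{"offset":[-0.5,-0.2,-1],"twist":[0,0,-8],"grip":1},{"offset":[-0.5,-0.2,-1],"twist":[0,0,-8],"grip":1}])

```text
time_s: 9.5
tcp_pos: [562.6, 182.4, 106.7]
tool_rot: [-0.17, 0.985, -0.001, 0.006]
contact_force: [-1.0, -0.2, 5.4]
opening: 14.1
```

```bash
python3 - <<'E'
from h import *
s=arm.get_state();r=s['tool_rot'];print(s['tcp_pos'],s['contact_force'],s['wrist_torque'],np.degrees(2*np.arctan2(r[1],r[0]))-180)
E
```

```text
[562.62748166 182.41236686 106.74592001] [-0.97729273 -0.18821134  5.44963579] [-0.10740599  0.47624037  0.1935319 ] 19.60493220355835
```

Request:
send_rows(rows=[{"offset":[-0.6,-0.4,-1],"twist":[0,0,-3],"grip":1},{"offset":[-0.6,-0.4,-1],"twist":[0,0,-6],"grip":1},{"offset":[-0.6,-0.4,-1],"twist":[0,0,-9],"grip":1},{"offset":[-0.6,-0.4,-1],"twist":[0,0,-12],"grip":1},{"offset":[-0.6,-0.4,-1],"twist":[0,0,-15],"grip":1},{"offset":[-0.6,-0.4,-1],"twist":[0,0,-18],"grip":1},{"offset":[-0.6,-0.4,-1],"twist":[0,0,-21],"grip":1},{"offset":[-0.6,-0.4,-1],"twist":[0,0,-24],"grip":1},{"offset":[-0.6,-0.4,-1],"twist":[0,0,-24],"grip":1}])

```text
time_s: 10.4
tcp_pos: [562.6, 183.0, 106.8]
tool_rot: [0.038, 0.999, -0.002, 0.006]
contact_force: [-1.3, -0.2, 5.0]
opening: 14.0
```

```bash
python3 - <<'E'
from h import *
s=arm.get_state();r=s['tool_rot'];print(s['tcp_pos'],s['contact_force'],s['wrist_torque'],np.degrees(2*np.arctan2(r[1],r[0]))-180)
E
```

```text
[562.55316347 183.04872505 106.78138069] [-1.30800451 -0.18442844  4.99672678] [0.07047136 0.36397305 0.19139803] -4.346328957600917
```

Request:
send_rows(rows=[{"offset":[-1,-1.2,-1],"twist":[0,0,-3],"grip":1},{"offset":[-1,-1.2,-1],"twist":[0,0,-6],"grip":1},{"offset":[-1,-1.2,-1],"twist":[0,0,-9],"grip":1},{"offset":[-1,-1.2,-1],"twist":[0,0,-12],"grip":1},{"offset":[-1,-1.2,-1],"twist":[0,0,-15],"grip":1},{"offset":[-1,-1.2,-1],"twist":[0,0,-18],"grip":1},{"offset":[-1,-1.2,-1],"twist":[0,0,-21],"grip":1},{"offset":[-1,-1.2,-1],"twist":[0,0,-24],"grip":1},{"offset":[-1,-1.2,-1],"twist":[0,0,-24],"grip":1}])

```text
time_s: 11.3
tcp_pos: [562.6, 183.4, 106.8]
tool_rot: [0.244, 0.97, -0.002, 0.007]
contact_force: [-0.4, 1.4, 5.3]
opening: 14.0
```

```bash
python3 - <<'E'
from h import *
s=arm.get_state();r=s['tool_rot'];print(s['tcp_pos'],s['contact_force'],s['wrist_torque'],np.degrees(2*np.arctan2(r[1],r[0]))-180)
m=np.mean([np.array(arm.get_image('side')).astype(float) for _ in range(5)],0).astype(np.uint8)[:,:,::-1]; cv2.imwrite('pics/side4_raw.png',m)
b=np.mean([np.array(arm.get_image('top')).astype(float) for _ in range(5)],0).astype(np.uint8)[:,:,::-1]; cv2.imwrite('pics/top4_raw.png',b)
r=lambda x:cv2.resize(x,(400,400),interpolation=cv2.INTER_CUBIC)
cv2.imwrite('pics/z4.png',np.hstack([r(m[145:195,285:335]),r(b[155:210,228:283])]))
E
```

```text
[562.55274199 183.40572408 106.78207032] [-0.43586325  1.40300167  5.32226846] [0.4654221  0.15989158 0.23581377] -28.241476210089502
```

View pics/z4.png

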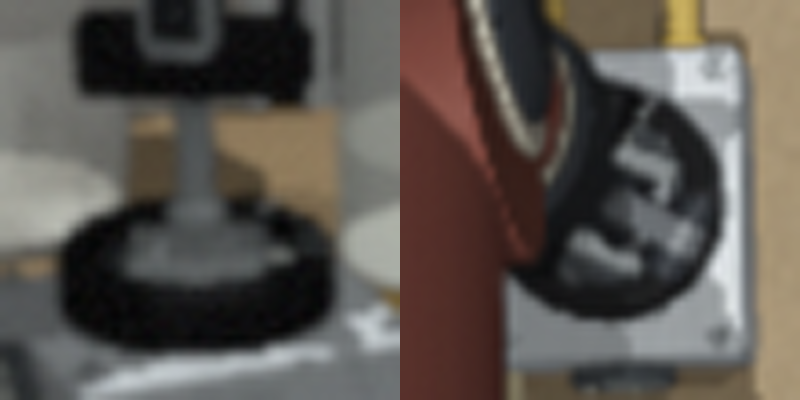

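The side view shows the blade seated in the boss and the boss turned, with a white pointer at about px (320.4,176.9). I'll work out the dial angle from it, with a model overlay on both views.

```bash
python3 - <<'E'
from h import *
for z in(58,60,62):
    p=px2w('side',320.4-.5,176.9-.5,z)[:2]-[561.3,181.9]; print(z,p,np.hypot(*p),np.degrees(np.arctan2(p[1],p[0])))
m=cv2.imread('pics/side4_raw.png');b=cv2.imread('pics/top4_raw.png')
def ov(im,n,u0,v0,w,c,yaws):
    k=400/w; A=cv2.resize(im[v0:v0+w,u0:u0+w],(400,400),interpolation=cv2.INTER_CUBIC)
    for yaw,col in yaws:
        a=np.radians(yaw);R=np.array([[np.cos(a),-np.sin(a)],[np.sin(a),np.cos(a)]])
        P=[[*(c+R@np.array(q)),64] for q in([20,20],[20,-20],[-20,-20],[-20,20])]
        q=np.array([[(u-u0+.5)*k,(v-v0+.5)*k] for u,v in(w2px(n,p) for p in P)]).astype(int)
        cv2.polylines(A,[q],True,col,1)
        u,v=w2px(n,[*(c+R@[26,0]),60]);cv2.circle(A,(int((u-u0+.5)*k),int((v-v0+.5)*k)),3,col,-1)
    return A
c=np.array([561.5,182.]);Y=[(-14,(0,0,255)),(-27,(0,255,0)),(-36,(255,255,0))]
cv2.imwrite('pics/z5.png',np.hstack([ov(m,'side',285,145,50,c,Y),ov(b,'top',228,155,55,c,Y)]))
E
```

```text
58 [28.81681493  4.32154134] 29.139055274791286 8.528858215882844
60 [27.13602375 -0.34838132] 27.138259976189925 -0.7355419069736794
62 [25.45523257 -5.01830398] 25.945177586697266 -11.152411528287749
```

View pics/z5.png

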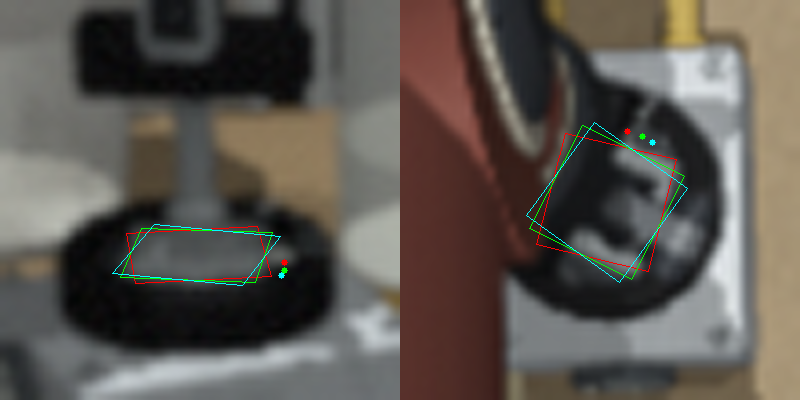

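Top view: a radial row of studs at about (650,105) in the crop, at roughly -24°, with the boss edges near -25…-30°. The dial is near the third mark, probably just short of it. With play of 0–11° allowed for, another -4.5° puts the dial at 0.95–1.14.

Request:
send_rows(rows=[{"offset":[-0.7,-1.5,-1],"twist":[0,0,-1.5],"grip":1},{"offset":[-0.7,-1.5,-1],"twist":[0,0,-3],"grip":1},{"offset":[-0.7,-1.5,-1],"twist":[0,0,-4.5],"grip":1},{"offset":[-0.7,-1.5,-1],"twist":[0,0,-4.5],"grip":1},{"offset":[-0.7,-1.5,-1],"twist":[0,0,-4.5],"grip":1}])

```text
time_s: 12.3
tcp_pos: [562.6, 183.4, 106.8]
tool_rot: [0.28, 0.96, -0.001, 0.007]
contact_force: [-0.1, 1.1, 6.2]
opening: 14.2
```

```bash
python3 - <<'E'
from h import *
b=np.mean([np.array(arm.get_image('top')).astype(float) for _ in range(6)],0).astype(np.uint8)[:,:,::-1]; cv2.imwrite('pics/top5_raw.png',b)
s=arm.get_state();r=s['tool_rot'];print(s['time_s'],s['tcp_pos'],s['contact_force'],s['wrist_torque'],np.degrees(2*np.arctan2(r[1],r[0]))-180,s['opening'])
a=cv2.imread('pics/top0_raw.png')
r=lambda x:cv2.resize(x,(400,400),interpolation=cv2.INTER_CUBIC)
def st(x): return cv2.convertScaleAbs(r(x),alpha=1.6,beta=0)
cv2.imwrite('pics/z6.png',np.hstack([r(a[162:202,236:276]),st(b[162:202,236:276])]))
E
```

```text
12.6 [562.64527724 183.37296012 106.76503977] [-0.71869238  2.37089801  5.61518462] [0.40055123 0.19728971 0.20377768] -32.53348155534516 14.271603688951478
```

View pics/z6.png

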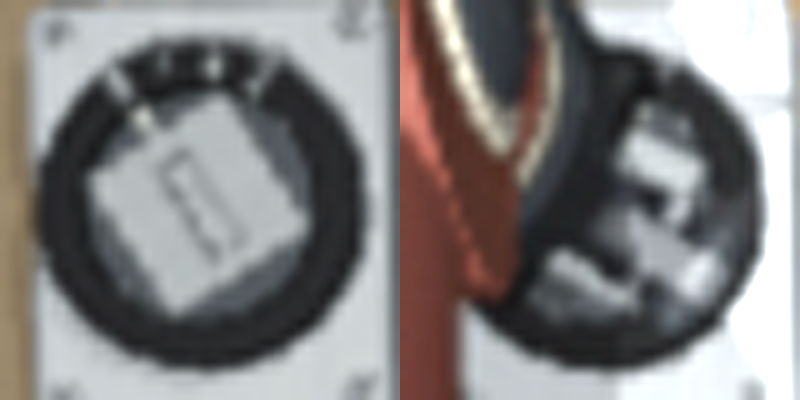

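The bar and third-stud row at rest are at about +34° and -26°. The boss corners are now at crop (707,165) and (640,306). A 60° turn predicts (703,166) and (640,307), so the dial is at about 1.05 rad. The key yaw of -32.5° agrees once the 0.1 rad of play is counted. Handing in.

```bash
python3 - <<'E'
from plant import arm
s=arm.get_state();print(s['time_s'],s['contact_force'],s['opening'],abs(s['joint_velocities']).max());print(arm.sign_off())
E
```

```text
12.6 [-0.71869238  2.37089801  5.61518462] 14.271603688951478 0.0017620678811750459
the job is handed in; nothing more can be done
None
```

I lifted the T-key out of its stand, put its blade down to the floor of the dial's slot, and turned the dial clockwise to the third mark. I handed in at 12.6 s, still gripping the key and holding the dial there.

Last checks:
- **Dial angle:** the boss corners in the top view fit a turn of about 60° (1.05 rad, ± about 0.07). The key's yaw of -32.5° agrees once the 0.1 rad of play is counted.
- **Key seating:** the fingers' height put the lower end at the slot floor to within about 1 mm, with about 5.6 N up on the tool.
- **Grip and bearing:** the finger opening was 14.3 mm on the 16 mm bar. The wrist moment about the vertical was about 0.2 N m, so the key was bearing on the dial, and the arm was still.

Checks that were weaker or disagreed:
- An earlier attempt to read the dial angle from the white pointer in the side view was too sensitive to its unknown height, so I discarded it.
- The measured fingertip position drifted about 2 mm in y from where the blade went in, even though I commanded it back. I took this as play in the slot and flex in the arm, and did not measure the key's own centring after turning.
- I did not take a separate final picture of the cup, tape roll and sanding block. The key and fingers passed well above them.

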